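# Set the preload of a hold-down leaf spring by proof pressing

### The job

The leaf spring of the spring stand is set too tight. Slide its ribbed adjuster until a steady push of about 10 N, down on the brass button at mid-span, brings the leaf's tip level with the lower line of the gauge, and prove it with such a push held steady for half a second or more; never push the button with more than 20 N. Then let the leaf spring back up. Do not knock the guard over the button, and leave the things around the stand where they are.

Things in the scene. Friction and masses are not known exactly. Their poses are not given: they have to be found in the camera images.
- spring_stand: Spring stand, fixed to the bench: dark steel base plate 12 mm thick, x -55 to +55 and y -85 to +90 mm, widened to x +160 mm between y +25 and +145. Origin on the bench under the leaf's button; x points left and somewhat away from the robot (yaw 54 to 72 degrees), y towards the robot, z up; its place changes. It carries a leaf spring along y, a guard roof, and at x +130 mm a track along y with the adjuster.
- guard: Fixed steel guard, a roof over the button. Origin at stand (0, 0, 12 mm), same axes. Two posts (12 mm thick) at x 42, y -18 and +18 mm; plate 4 mm thick, x -12 to +54, y -32 to +32 mm, underside 117 mm above the bench, 60 mm above the button. Open on stand -x (robot's right): the button is reached only with the tool slanting in from there, tilted about 35 to 48 degrees from vertical.
- leaf_clamp (a point): Pivot end of the leaf, where it leaves its clamp block (34 x 30 mm, y +55 to +85 mm of the stand, 58 mm high). The leaf, 16 mm wide and 2 mm thick, runs from here along stand -y, 50 mm above the bench.
- leaf_tip (a point): The very end of the leaf's narrow free tip, 116 mm from the pivot, 50 mm above the bench at rest.
- set_line (a point): Lower line of the gauge, 38 mm above the bench: dark level line on an upright aluminium plate (34 mm wide, 68 mm high) beside the tip (stand x +15 mm, y -56 mm). The shorter upper line, 12 mm higher, is where the leaf stands at rest.
- button_top (a point): Centre of the top of the round brass button (16 mm across, 6 mm high) riveted on the leaf at mid-span, 55 mm from the pivot; 57 mm above the bench at rest. It sinks with the leaf, half as far as the tip does at the gauge line.
- leaf (a joint): Bend of the leaf, rad: 0 = up against its stop, grows as pressed down. 0.109 = tip at the lower gauge line, button 6 mm down. Bottoms at 0.28. Pushed on the button it does not move until its preload is overcome, then gives about 0.72 mm at the button per further newton. The preload (about 5 to 12 N as found) differs each time and cannot be seen, only felt.
- adjuster (a joint): Slide of the adjuster, m: 0 (tight end, nearest the robot) to 0.050; found at 0. Moving it to stand -y (away from the robot) slackens the leaf: each 4.2 mm takes about 1 N off the preload; moving it back tightens. It stays where it is left; moving it takes 3 to 8 N.
- adjuster_grip (a point): Centre of the adjuster's grip, 40 mm above the bench: an upright ribbed steel block 24 mm long (stand y), 16 mm wide (stand x, the way to pinch it), reaching from 26 to 50 mm above the bench on a track whose top is 18 mm high. Moves with the adjuster.
- cap_jar: Bystander, loose: small round jar, white body with black cap, 41 mm across, 34 mm high. Origin under its centre.
- steel_block: Bystander, loose: square plain steel bench block 56x56x31 mm. Origin under its centre.
- small_block: Bystander, loose: small dark square steel block 36x36x18 mm. Origin under its centre.
- black_lid: Bystander, loose: loose flat black round lid, 52 mm across, 16 mm high. Origin under its centre.
- black_knob: Bystander, loose: loose turned black knob, 24 mm across, 13 mm high, lying on the bench. Origin under its centre.
- white_lid: Bystander, loose: off-white lid of a small box, 34x42x20 mm, lying on the bench. Origin under its centre.

How it is judged:
By the outcome, as a careful person would: the job done as asked, in the order asked, and still so for the second after the job is handed in, with the robot touching nothing.
It also fails if it takes over 72 s, if anything falls off the work surface, if the arm or the gripper's body presses on something with over 40 N, if the wrist force passes 120 N, or if a joint passes its speed limit or range.

### The arm

A 7-joint arm with a two-finger parallel gripper is mounted at the origin on a cart in front of the work surface, level with it; the furniture and walls round the work are solid. World frame = base frame: x ahead of the robot, y to its left, z up, the work surface at z = 0. Lengths are in m, angles in rad, forces in N, time in s.
With the tool pointing down it reaches from about 0.35 to 0.9 m from the base axis. Payload 19.9 kg.
Tool frame: the origin (TCP) lies at the very end of the fingers, on their centre line; the grasp point (between the pads) lies 19 mm behind it (arm.grip_depth is the distance from the TCP to the grasp point, in m); z points along the fingers, y is the line along which they close (so a half turn about z gives the same grasp; the last joint's range is limited). The gripper opens to 85 mm and grips with 20 to 120 N. Pads are 22 mm wide; open, the fingers measure 114 mm over their backs; the gripper's body (76 mm by 85 mm) begins 54 mm behind the grasp point. The pads swing forward as they close: fully open they stand 13 mm farther back than shut.
Start: joints at [1.173, 0.417, -0.01, 1.614, 0.005, 1.111, -0.053], TCP at [0.218, -0.586, 0.231] pointing down, gripper open.
Joint ranges: [-2.81, 2.81], [-0.39, 2.02], [-1.27, 1.25], [0.06, 2.57], [-1.19, 4.33], [0.19, 2], [-2.82, 2.82]. Speed limits (rad/s): [1.89, 1.89, 2.39, 2.39, 3.01, 3.01, 3.01].

### API

Orientations are given as a unit quaternion [w, x, y, z].
In Python, from bench import arm, eyes gives the robot as it stands.
- The arm moves only by the tool step_arm, never from a script. Its argument "motion" is one flat list of numbers, 5 for each row, row after row: the opening, from -1 (shut) to 1 (fully open), then the shift along the tool's x, y, z as a fraction of full scale, then the turn about the tool's z as a fraction of full scale. In form: [hand, tx, ty, tz, yaw, hand, tx, ty, tz, yaw, ...]. A call has 1 to 10 rows; each row is the pose to reach, as a shift and turn from the pose commanded when the call began, along the tool's axes at that moment; what a row does not reach only later rows make up. Full scale, the value 1, is 0.12 m for a shift and 30 degrees for a turn. A row lasts 1/10 s, in which the tool goes at most 50 mm and 8.59 degrees, less where a joint would pass 70% of its speed; a pose out of reach is approached as far as the arm can. A call with a number of a shift or a turn outside -1 to 1 is refused whole. A call with a gripper value outside its range is refused whole. The fingers move at their own pace and stop on an object; "newtons" is the grip in N (left out, the last holds). Time passes only in rows, so rows that repeat a pose let the fingers close. It gives the time, the measured TCP pose, the force, the opening and the grip force at its end, in the units of the state.
- arm.state(): the state, without advancing time (a new reading comes with each control period).
- eyes.camera(name): name is "side" or "top"; returns a dict with "img" (420x560x3 uint8, blue, green, red), "depth" (420x560 float32, m along the optical axis (not along the pixel's ray), 0 where there is no reading), "K" (3x3 intrinsics, pixels), "rvec" (rotation vector, rad) and "tvec" (3), from world to camera coordinates, as OpenCV has them. Camera axes: x right, y down, z forward; pixel columns grow to the right and rows downward; lengths in m; the calibration is good to about 2 mm. A picture is of the moment at which its call begins.
- arm.job_done(): hands the job in; it is judged then, once.
The state is a dict: "clock": time; "joint_pos": joint angles; "qvel": joint speeds; "effort": joint torques, N m; "position": TCP position; "orientation": TCP orientation; "contact_force": force on the tool from outside, world axes, zero at the start; "ft_torque": the same for the moment, N m; "grip_width": finger opening in m; "gripper_force": force on a finger pad.
Only numpy, scipy, OpenCV 4.12 (cv2) and the standard library are available. Lean on these libraries where they do the work, as an engineer would, in place of code of your own. Each camera call takes 0.05 s, during which the arm holds its last target. There are 200 camera calls.

## Working session

There is one attempt and no reset: what is moved stays moved. The work goes in short steps, Python scripts to look and compute and a tool call to move; the robot and the scene stay as the last step left them, time stands still between calls to the robot, and variables do not carry over. Pictures are saved under pics/ and viewed, at most 10 in all, crops included, and the job is handed in when it is done.

Besides the shell and the picture viewer there is one more tool, called after ">>>" as name(argument=value, ...) on one line, values as JSON. step_arm: Moves the arm, as the interface text tells. Shift numbers are shares of 0.12 m and turn numbers shares of 30 degrees, none past 1 either way. Its arguments: {"type":"object","properties":{"motion":{"type":"array","items":{"type":"number"}},"newtons":{"type":"number"}},"required":["motion"]}

```bash
ls; mkdir -p pics; python3 - <<'E'
from bench import arm, eyes
import cv2, numpy as np, pickle
s=arm.state(); print({k:np.round(v,3).tolist() for k,v in s.items()})
for n in("side","top"):
    c=eyes.camera(n); cv2.imwrite(f"pics/{n}0.png",c["img"]); pickle.dump(c,open(f"{n}.pkl","wb"))
    R=cv2.Rodrigues(np.array(c["rvec"]))[0]; print(n,c["K"],(-R.T@np.ravel(c["tvec"])).round(3),R.round(3).tolist())
E
```

```text
pics
{'clock': 0.0, 'joint_pos': [1.173, 0.418, -0.01, 1.614, 0.005, 1.111, -0.053], 'qvel': [0.001, 0.001, 0.0, -0.001, 0.002, 0.002, 0.002], 'effort': [-0.0, -86.446, 0.678, -43.491, 0.019, 0.007, -0.0], 'position': [0.218, -0.586, 0.231], 'orientation': [-0.001, 0.984, 0.177, -0.0], 'contact_force': [0.546, 0.425, -0.318], 'ft_torque': [0.024, -0.041, -0.041], 'gripper_force': 0.0, 'grip_width': 0.085}
side [[436.21734183   0.         281.81273497]
 [  0.         436.21734183 211.69538717]
 [  0.           0.           1.        ]] [ 0.541 -0.729  0.449] [[1.0, -0.012, 0.016], [0.009, -0.454, -0.891], [0.018, 0.891, -0.454]]
top [[518.65355589   0.         285.95618207]
 [  0.         518.65355589 217.0390642 ]
 [  0.           0.           1.        ]] [0.393 0.028 0.893] [[-0.043, -0.999, -0.001], [-0.978, 0.043, -0.206], [0.206, -0.008, -0.978]]
```

View pics/side0.png

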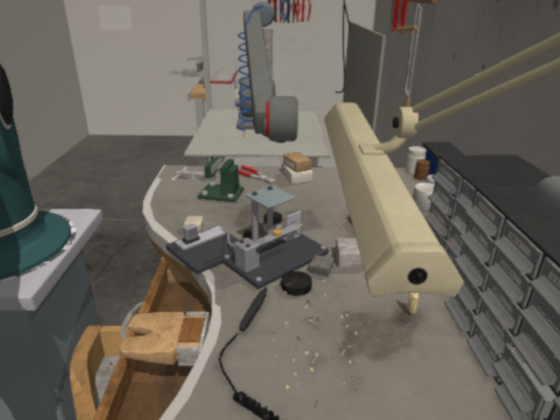

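View pics/top0.png

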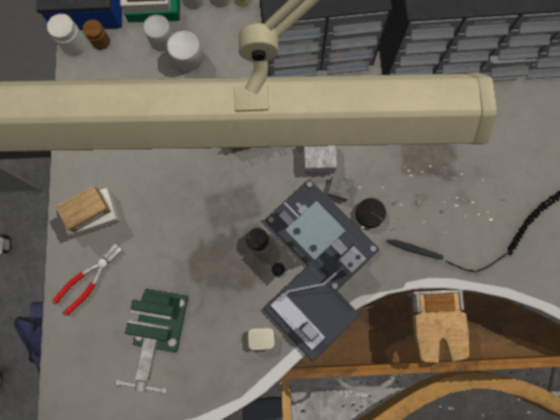

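The top view shows the stand: guard roof near (315,230), clamp (350,258), adjuster (308,330). A lamp beam crosses above, at rows 80-150. Bystanders sit at (320,158), (370,212), (258,240), (278,270), (261,338) and (338,188).

```bash
cat > h.py <<'E'
import numpy as np, cv2, pickle
def cloud(c):
    K=np.array(c["K"]);R=cv2.Rodrigues(np.array(c["rvec"]))[0];d=c["depth"]
    v,u=np.indices(d.shape)
    P=np.stack([(u-K[0,2])/K[0,0]*d,(v-K[1,2])/K[1,1]*d,d],-1)-np.ravel(c["tvec"])
    W=P@R; W[d==0]=np.nan; return W
def ray(c,uv,z):
    K=np.array(c["K"]);R=cv2.Rodrigues(np.array(c["rvec"]))[0]
    o=-R.T@np.ravel(c["tvec"]); d=R.T@np.linalg.solve(K,[uv[0],uv[1],1.]); return o+d*(z-o[2])/d[2]
E
python3 - <<'E'
from h import *
t=pickle.load(open("top.pkl","rb"));s=pickle.load(open("side.pkl","rb"))
W=cloud(t); z=W[...,2]
box=np.zeros(z.shape,bool); box[170:370,230:400]=1
m=(box&(z>.112)&(z<.130)).astype(np.uint8)
n,l,st,ce=cv2.connectedComponentsWithStats(m);i=1+st[1:,4].argmax();g=W[l==i]
print("guard",st[i],np.nanmedian(g[:,2]))
r=cv2.minAreaRect(g[:,:2].astype(np.float32)*1000);print(r)
# stand frame: plate rect 66 (x) by 64 (y)
for lo,hi,nm in((.040,.056,"40-56"),(.056,.064,"clamp"),(.064,.075,"gauge"),(.006,.017,"base")):
    m=(box&(z>lo)&(z<hi)).astype(np.uint8);n,l,st,ce=cv2.connectedComponentsWithStats(m)
    for i in range(1,n):
        if st[i,4]>25:
            q=W[l==i];rr=cv2.minAreaRect(q[:,:2].astype(np.float32)*1000);print(nm,st[i],np.nanmedian(q,0).round(3),np.round(rr[0]),np.round(rr[1]),round(rr[2],1))
print("lamp min z", np.nanmin(z[80:150,0:490]),np.nanmedian(z[80:150,0:490]), [W[r,c].round(3).tolist() for r,c in((145,300),(145,480),(90,480),(140,100))])
Z=np.clip(z/0.14*255,0,255); Z=np.nan_to_num(Z).astype(np.uint8)
a=cv2.resize(t["img"][165:365,225:400],None,fx=3,fy=3,interpolation=2)
b=cv2.resize(s["img"][170:300,150:370],None,fx=3,fy=3,interpolation=2)
cv2.imwrite("pics/a.png",a);cv2.imwrite("pics/b.png",b)
E
```

```text
guard [ 285  202   60   58 1803] 0.12006615569595093
((534.1570434570312, -20.577301025390625), (64.12673950195312, 65.84886932373047), 41.00544738769531)
40-56 [295 203  13  12  77] [ 0.585 -0.004  0.05 ] [587.  -3.] [20. 16.] 42.7
40-56 [284 206  12  14  28] [0.579 0.015 0.047] [579.  15.] [27.  1.] 40.5
40-56 [330 239  28  35 297] [ 0.511 -0.067  0.051] [503. -67.] [45. 48.] 72.1
40-56 [301 324  16  17 158] [ 0.383 -0.007  0.049] [383.  -7.] [23. 16.] 42.5
clamp [339 247  26  26 283] [ 0.495 -0.082  0.057] [495. -82.] [30. 33.] 41.8
gauge [284 203  14  15  36] [0.58  0.014 0.067] [579.  13.] [32.  3.] 39.3
base [304 170  32   3  58] [ 0.66  -0.044  0.011] [660. -42.] [55.  2.] 90.0
base [ 263  176  116  186 7712] [ 0.466 -0.028  0.011] [508. -36.] [230. 266.] 40.9
base [356 198  30  30 608] [ 0.58  -0.126  0.015] [ 581. -126.] [51. 51.] 58.7
base [386 240  14   9  56] [ 0.525 -0.159  0.015] [ 526. -161.] [25. 11.] 67.7
base [271 265  13  11  89] [0.489 0.04  0.011] [489.  40.] [18. 18.] 48.6
lamp min z -0.3706685197340512 0.17313417044928575 [[0.667, -0.005, 0.13], [0.7, -0.337, -0.001], [0.725, -0.275, 0.175], [0.683, 0.299, 0.146]]
```

View pics/a.png

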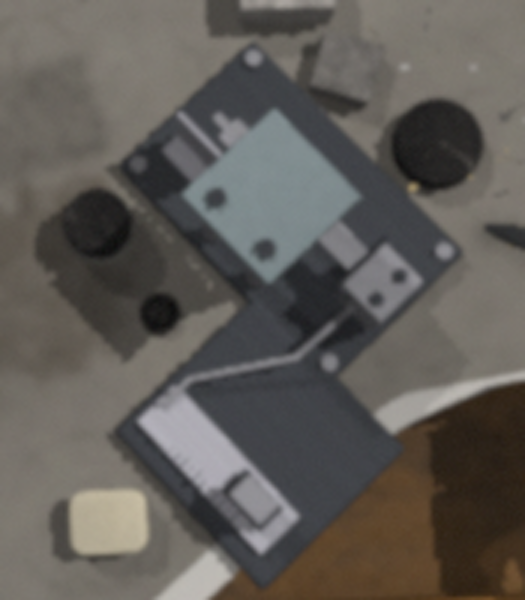

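View pics/b.png

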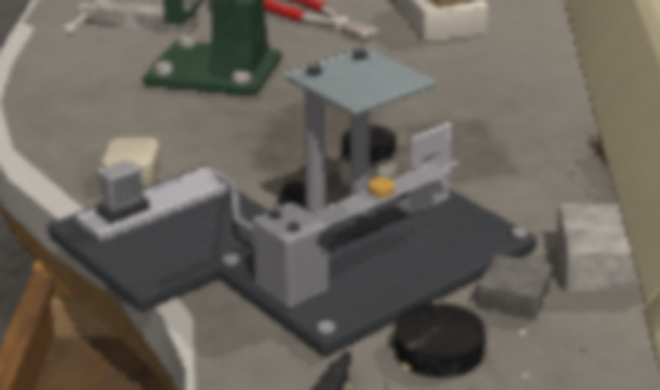

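```bash
python3 - <<'E'
from h import *
from bench import arm,eyes
print([a for a in dir(arm) if a[0]!='_'],[a for a in dir(eyes) if a[0]!='_'],arm.grip_depth)
for n in("top","side"):
    c=pickle.load(open(n+".pkl","rb"));W=cloud(c).reshape(-1,3)
    q=W[(W[:,2]>.09)&(W[:,0]>.3)&(W[:,0]<.95)&(abs(W[:,1])<.6)]
    print(n)
    for x0 in np.arange(.3,.95,.1):
        print(round(x0,2),end=" ")
        for y0 in np.arange(-.6,.6,.1):
            k=q[(abs(q[:,0]-x0-.05)<.05)&(abs(q[:,1]-y0-.05)<.05)][:,2]
            print("%5s"%("-" if len(k)<8 else f"{np.percentile(k,5):.2f}/{k.max():.2f}"),end=" ")
        print()
E
```

```text
['PlanningError', 'grip_depth', 'job_done', 'state'] ['camera'] 0.0187
top
0.3     -     -     -     -     -     -     -     -     -     -     -     - 
0.4     -     -     -     -     - 0.12/0.12     -     -     -     -     -     - 
0.5     -     -     -     -     - 0.12/0.13 0.12/0.13     -     -     -     -     - 
0.6     -     -     - 0.13/0.18 0.13/0.18 0.13/0.18 0.13/0.18 0.13/0.18 0.13/0.18 0.13/0.17 0.13/0.17     - 
0.7     -     -     - 0.15/0.18 0.15/0.18 0.15/0.18 0.17/0.29 0.15/0.18 0.15/0.18 0.15/0.18 0.15/0.18     - 
0.8     - 0.09/0.19 0.09/0.21 0.10/0.21 0.10/0.21 0.10/0.30 0.10/0.30     -     -     -     -     - 
0.9     -     -     -     - 0.13/0.15     - 0.09/0.15     -     -     -     -     - 
side
0.3     -     -     -     -     -     -     -     -     -     -     -     - 
0.4     -     -     -     -     - 0.10/0.12     -     -     -     -     -     - 
0.5     -     -     -     -     - 0.10/0.13 0.12/0.13     -     -     -     -     - 
0.6     -     -     - 0.12/0.18 0.14/0.18 0.14/0.18 0.14/0.18 0.14/0.18 0.14/0.18 0.14/0.18 0.13/0.17     - 
0.7     -     - 0.14/0.15 0.12/0.18 0.18/0.18 0.18/0.29 0.18/0.29 0.18/0.18 0.18/0.18 0.17/0.18 0.17/0.18     - 
0.8     - 0.09/0.17 0.10/0.21 0.10/0.25 0.10/0.41 0.10/0.36 0.10/0.28     -     -     -     -     - 
0.9     -     -     -     - 0.21/0.21 0.18/0.18 0.18/0.18     -     -     -     -     -
```

>>> step_arm(motion=[-1,0,0,-0.2,0.2,-1,0,0,-0.4,0.2], newtons=20)

```text
clock: 0.3
position: [0.2175, -0.5854, 0.279]
orientation: [-0.001, 0.992, 0.123, -0.0]
contact_force: [-0.4, -0.7, 0.8]
grip_width: 0.0588
gripper_force: 0.0
```

>>> step_arm(motion=[-1,0,-0.35,-0.35,0,-1,0,-0.7,-0.7,0,-1,0,-1,-1,0,-1,0,-1,-1,0])

```text
clock: 0.7
position: [0.1876, -0.4679, 0.4028]
orientation: [0.002, 0.992, 0.125, 0.001]
contact_force: [-0.2, -0.5, 0.2]
grip_width: -0.0003
gripper_force: 0.0
```

>>> step_arm(motion=[-1,0,-0.35,0,0,-1,0,-0.7,0,0,-1,0,-1,0,0,-1,0,-1,0,0])

```text
clock: 1.1
position: [0.1574, -0.3505, 0.3999]
orientation: [0.001, 0.992, 0.126, 0.0]
contact_force: [0.3, -0.8, 0.3]
grip_width: 0.0
gripper_force: 0.0
```

```bash
cat >> h.py <<'E'
from scipy.spatial.transform import Rotation as Rn
def st():
    from bench import arm
    s=arm.state(); w,x,y,z=s["orientation"]; R=Rn.from_quat([x,y,z,w]).as_matrix()
    print("t",round(s["clock"],2),"q",np.round(s["joint_pos"],3),"p",np.round(s["position"],4),"F",np.round(s["contact_force"],2)); print("xyz cols\n",R.round(3)); return s,R
E
python3 -c "from h import *;st()"
```

```text
t 1.1 q [ 1.111 -0.161 -0.037  1.895 -0.006  1.405 -0.243] p [ 0.1574 -0.3505  0.3999] F [ 0.3  -0.78  0.29]
xyz cols
 [[ 0.968  0.249  0.001]
 [ 0.249 -0.968 -0.001]
 [ 0.     0.001 -1.   ]]
```

>>> step_arm(motion=[-1,0,-0.3,0,0,-1,0,-0.6,0,0,-1,0,-0.9,0,0,-1,0,-1,0,0,-1,0,-1,0,0])

```text
clock: 1.6
position: [0.1315, -0.2428, 0.3983]
orientation: [-0.003, 0.992, 0.125, -0.001]
contact_force: [-0.3, -1.0, 0.5]
grip_width: 0.0004
gripper_force: 0.0
```

```bash
python3 -c "from h import *;st()"
```

```text
t 1.6 q [ 1.153 -0.386 -0.127  2.058 -0.048  1.474 -0.279] p [ 0.1315 -0.2428  0.3983] F [-0.32 -0.98  0.49]
xyz cols
 [[ 0.969  0.249 -0.003]
 [ 0.249 -0.969  0.005]
 [-0.002 -0.006 -1.   ]]
```

>>> step_arm(motion=[-1,0,-0.2,0,0,-1,0,-0.4,0,0,-1,0,-0.5,0,0,-1,0,-0.5,0,0])

```text
clock: 2.0
position: [0.1193, -0.2118, 0.3626]
orientation: [-0.061, 0.99, 0.127, 0.019]
contact_force: [0.1, -0.5, 0.3]
grip_width: 0.0002
gripper_force: 0.0
```

```bash
python3 -c "from h import *;st()"
```

```text
t 2.0 q [ 1.049 -0.386 -0.008  2.141 -0.087  1.484 -0.263] p [ 0.1193 -0.2118  0.3626] F [ 0.07 -0.5   0.3 ]
xyz cols
 [[ 0.967  0.253  0.023]
 [ 0.249 -0.96   0.126]
 [ 0.054 -0.116 -0.992]]
```

>>> step_arm(motion=[-1,0,0.3,0,0,-1,0,0.6,0,0,-1,0,0.9,0,0,-1,0,0.9,0,0])

```text
clock: 2.4
position: [0.1475, -0.3193, 0.3504]
orientation: [-0.06, 0.99, 0.125, 0.018]
contact_force: [-0.9, 0.1, -0.1]
grip_width: -0.0001
gripper_force: 0.0
```

```bash
python3 -c "from h import *;st()"
```

```text
t 2.4 q [ 1.058 -0.139  0.05   1.99  -0.068  1.392 -0.196] p [ 0.1475 -0.3193  0.3504] F [-0.89  0.05 -0.12]
xyz cols
 [[ 0.968  0.25   0.021]
 [ 0.246 -0.961  0.124]
 [ 0.051 -0.114 -0.992]]
```

>>> step_arm(motion=[-1,0,0,0,-0.28,-1,0,0,0,-0.56,-1,0,0,0,-0.84,-1,0,0,0,-1,-1,0,0,0,-1])

```text
clock: 2.9
position: [0.147, -0.3162, 0.3515]
orientation: [-0.052, 0.923, 0.379, 0.034]
contact_force: [-0.4, -0.1, -0.0]
grip_width: -0.0004
gripper_force: 0.0
```

>>> step_arm(motion=[-1,0,0,0,-0.28,-1,0,0,0,-0.56,-1,0,0,0,-0.84,-1,0,0,0,-1,-1,0,0,0,-1])

```text
clock: 3.4
position: [0.1471, -0.3159, 0.3513]
orientation: [-0.042, 0.794, 0.604, 0.046]
contact_force: [-0.2, -0.3, 0.0]
grip_width: -0.0002
gripper_force: 0.0
```

>>> step_arm(motion=[-1,0,0,0,-0.28,-1,0,0,0,-0.56,-1,0,0,0,-0.84,-1,0,0,0,-1,-1,0,0,0,-1])

```text
clock: 3.9
position: [0.1471, -0.3158, 0.3512]
orientation: [-0.029, 0.612, 0.789, 0.056]
contact_force: [0.0, -0.0, -0.3]
grip_width: 0.0001
gripper_force: 0.0
```

>>> step_arm(motion=[-1,0.25,0,-0.2,0,-1,0.5,0,-0.4,0,-1,0.75,0,-0.4,0,-1,1,0,-0.4,0,-1,1,0,-0.4,0])

```text
clock: 4.4
position: [0.1198, -0.217, 0.4123]
orientation: [-0.03, 0.612, 0.789, 0.057]
contact_force: [-0.7, -0.1, 0.2]
grip_width: -0.0002
gripper_force: 0.0
```

```bash
python3 -c "from h import *;st()"
```

```text
t 4.4 q [ 1.177 -0.385 -0.089  2.033 -0.11   1.595  1.352] p [ 0.1198 -0.217   0.4123] F [-0.74 -0.12  0.23]
xyz cols
 [[-0.25   0.968  0.021]
 [ 0.961  0.245  0.127]
 [ 0.118  0.052 -0.992]]
```

Now pump the tilt: push inward past the limit.

>>> step_arm(motion=[-1,0.25,0,0,0,-1,0.5,0,0,0,-1,0.75,0,0,0,-1,1,0,0,0,-1,1,0,0,0])

```text
clock: 4.9
position: [0.1006, -0.1548, 0.3599]
orientation: [-0.045, 0.593, 0.781, 0.19]
contact_force: [-2.5, -3.7, 0.5]
grip_width: 0.0002
gripper_force: 0.0
```

```bash
python3 -c "from h import *;st()"
```

```text
t 4.9 q [ 1.36  -0.386 -0.071  2.193 -0.275  1.642  1.594] p [ 0.1006 -0.1548  0.3599] F [-2.47 -3.68  0.52]
xyz cols
 [[-0.294  0.943  0.156]
 [ 0.909  0.225  0.35 ]
 [ 0.295  0.245 -0.923]]
```

>>> step_arm(motion=[-1,-0.3,0.3,-0.2,0,-1,-0.53,0.65,-0.4,0,-1,-0.8,0.9,-0.6,0,-1,-1,1,-0.8,0,-1,-1,1,-0.8,0])

```text
clock: 5.4
position: [0.2332, -0.275, 0.4448]
orientation: [-0.042, 0.595, 0.78, 0.191]
contact_force: [-0.5, 0.1, -0.2]
grip_width: 0.0001
gripper_force: 0.0
```

```bash
python3 - <<'E'
from h import *
s,R=st()
for v in ((-.12,.1,0),(-.1,.1,-.0),(.05,-.05,0)): print(v,(R.T@np.array(v)/.12).round(2))
E
```

```text
t 5.4 q [ 1.292 -0.08  -0.222  1.778 -0.333  1.679  1.343] p [ 0.2332 -0.275   0.4448] F [-0.52  0.14 -0.18]
xyz cols
 [[-0.289  0.944  0.161]
 [ 0.911  0.22   0.348]
 [ 0.293  0.248 -0.923]]
(-0.12, 0.1, 0) [ 1.05 -0.76  0.13]
(-0.1, 0.1, -0.0) [ 1.   -0.6   0.16]
(0.05, -0.05, 0) [-0.5   0.3  -0.08]
```

>>> step_arm(motion=[-1,0.3,-0.25,0.04,0,-1,0.6,-0.45,0.1,0,-1,0.9,-0.7,0.12,0,-1,1,-0.8,0.13,0,-1,1,-0.8,0.13,0])

```text
clock: 5.9
position: [0.1063, -0.178, 0.4405]
orientation: [-0.042, 0.595, 0.779, 0.19]
contact_force: [0.7, -0.8, 1.2]
grip_width: -0.0001
gripper_force: 0.0
```

>>> step_arm(motion=[-1,0.3,-0.25,0.04,0,-1,0.6,-0.5,0.1,0,-1,0.8,-0.7,0.12,0,-1,0.8,-0.7,0.13,0])

```text
clock: 6.3
position: [0.0491, -0.1626, 0.4272]
orientation: [-0.05, 0.6, 0.771, 0.209]
contact_force: [-1.2, 1.4, -0.0]
grip_width: -0.0002
gripper_force: 0.0
```

```bash
python3 - <<'E'
from h import *
s,R=st()
for v in ((-.12,.1,0),(-.1,.1,-.0),(.05,-.05,0)): print(v,(R.T@np.array(v)/.12).round(2))
E
```

```text
t 6.3 q [ 1.675 -0.382 -0.134  2.054 -0.238  1.857  1.787] p [ 0.0491 -0.1626  0.4272] F [-1.24  1.37 -0.04]
xyz cols
 [[-0.275  0.946  0.173]
 [ 0.904  0.193  0.382]
 [ 0.327  0.262 -0.908]]
(-0.12, 0.1, 0) [ 1.03 -0.78  0.14]
(-0.1, 0.1, -0.0) [ 0.98 -0.63  0.17]
(0.05, -0.05, 0) [-0.49  0.31 -0.09]
```

```bash
cat >> h.py <<'E'
def tool(*vs):
    s,R=st()
    for v in vs: print(v,(R.T@np.array(v)/.12).round(3))
E
python3 -c "
from h import *
tool((.117,.06,.01),(-.08,.05,0))"
```

```text
t 6.3 q [ 1.675 -0.382 -0.134  2.054 -0.238  1.857  1.787] p [ 0.0491 -0.1626  0.4272] F [-1.24  1.37 -0.04]
xyz cols
 [[-0.275  0.946  0.173]
 [ 0.904  0.193  0.382]
 [ 0.327  0.262 -0.908]]
(0.117, 0.06, 0.01) [0.211 1.04  0.284]
(-0.08, 0.05, 0) [ 0.56  -0.55   0.043]
```

>>> step_arm(motion=[-1,0.07,0.34,0.09,0,-1,0.14,0.67,0.19,0,-1,0.2,1,0.28,0,-1,0.2,1,0.28,0])

```text
clock: 6.7
position: [0.1406, -0.1355, 0.428]
orientation: [-0.062, 0.581, 0.781, 0.218]
contact_force: [0.7, 1.4, 0.9]
grip_width: 0.0001
gripper_force: 0.0
```

>>> step_arm(motion=[-1,0.07,0.34,0.09,0,-1,0.14,0.67,0.19,0,-1,0.2,1,0.28,0,-1,0.2,1,0.28,0])

```text
clock: 7.1
position: [0.2503, -0.076, 0.4384]
orientation: [-0.06, 0.589, 0.776, 0.218]
contact_force: [-0.7, -1.4, -0.3]
grip_width: 0.0001
gripper_force: 0.0
```

>>> step_arm(motion=[-1,0.07,0.34,0.09,0,-1,0.14,0.67,0.19,0,-1,0.2,1,0.28,0,-1,0.2,1,0.28,0])

```text
clock: 7.5
position: [0.3615, -0.0154, 0.4486]
orientation: [-0.061, 0.589, 0.776, 0.218]
contact_force: [-1.1, -0.8, 0.1]
grip_width: 0.0004
gripper_force: 0.0
```

```bash
python3 -c "
from h import *
tool((-.1,.06,0),(-.1,0.06,-.05))"
```

```text
t 7.5 q [ 1.009 -0.274 -0.513  1.917 -0.585  1.542  0.83 ] p [ 0.3615 -0.0154  0.4486] F [-1.12 -0.78  0.08]
xyz cols
 [[-0.299  0.94   0.162]
 [ 0.887  0.212  0.41 ]
 [ 0.351  0.267 -0.898]]
(-0.1, 0.06, 0) [ 0.693 -0.678  0.07 ]
(-0.1, 0.06, -0.05) [ 0.547 -0.789  0.444]
```

>>> step_arm(motion=[-1,0.25,-0.25,0.04,0,-1,0.5,-0.5,0.05,0,-1,0.7,-0.7,0.07,0,-1,0.9,-0.9,0.09,0,-1,0.9,-0.9,0.09,0])

```text
clock: 8.0
position: [0.3048, 0.0164, 0.4432]
orientation: [-0.069, 0.592, 0.772, 0.221]
contact_force: [1.0, -0.4, 0.8]
grip_width: 0.0
gripper_force: 0.0
```

```bash
python3 -c "
from h import *
tool((-.1,.06,0),(-.1,0.06,-.05))"
```

```text
t 8.0 q [ 0.465 -0.382 -0.105  2.03  -0.508  1.508  0.666] p [0.3048 0.0164 0.4432] F [ 1.   -0.36  0.77]
xyz cols
 [[-0.289  0.945  0.156]
 [ 0.884  0.201  0.423]
 [ 0.368  0.26  -0.893]]
(-0.1, 0.06, 0) [ 0.683 -0.687  0.082]
(-0.1, 0.06, -0.05) [ 0.529 -0.795  0.454]
```

>>> step_arm(motion=[-1,0.3,-0.3,0.04,0,-1,0.6,-0.6,0.05,0,-1,0.9,-0.9,0.09,0,-1,0.9,-0.9,0.09,0,-1,0.9,-0.9,0.09,0,-1,0.9,-0.9,0.09,0])

```text
clock: 8.6
position: [0.2533, 0.0263, 0.4077]
orientation: [-0.149, 0.579, 0.74, 0.306]
contact_force: [0.9, -0.6, 0.3]
grip_width: 0.0
gripper_force: 0.0
```

```bash
python3 -c "
from h import *
tool((-.1,.06,0),(-.1,0.06,-.05))"
```

```text
t 8.6 q [ 0.583 -0.385 -0.021  2.192 -0.654  1.606  0.875] p [0.2533 0.0263 0.4077] F [ 0.93 -0.58  0.27]
xyz cols
 [[-0.284  0.949  0.135]
 [ 0.767  0.141  0.626]
 [ 0.575  0.282 -0.768]]
(-0.1, 0.06, 0) [ 0.62  -0.721  0.2  ]
(-0.1, 0.06, -0.05) [ 0.381 -0.838  0.52 ]
```

```bash
python3 -c "
from h import *
tool((.06,.09,.02),(-.12,0,0))"
```

```text
t 8.6 q [ 0.583 -0.385 -0.021  2.192 -0.654  1.606  0.875] p [0.2533 0.0263 0.4077] F [ 0.93 -0.58  0.27]
xyz cols
 [[-0.284  0.949  0.135]
 [ 0.767  0.141  0.626]
 [ 0.575  0.282 -0.768]]
(0.06, 0.09, 0.02) [0.529 0.627 0.409]
(-0.12, 0, 0) [ 0.284 -0.949 -0.135]
```

>>> step_arm(motion=[-1,0.2,0.3,0.2,0,-1,0.53,0.63,0.41,0,-1,0.75,0.9,0.6,0,-1,0.95,0.95,0.65,0,-1,0.95,0.95,0.65,0])

```text
clock: 9.1
position: [0.3407, 0.181, 0.4463]
orientation: [-0.146, 0.579, 0.742, 0.304]
contact_force: [0.1, -0.4, -0.5]
grip_width: 0.0001
gripper_force: 0.0
```

>>> step_arm(motion=[-1,0.1,-0.3,-0.04,0,-1,0.2,-0.6,-0.1,0,-1,0.28,-0.9,-0.13,0,-1,0.28,-0.95,-0.13,0,-1,0.28,-0.95,-0.13,0])

```text
clock: 9.6
position: [0.2751, 0.1912, 0.4063]
orientation: [-0.209, 0.571, 0.734, 0.302]
contact_force: [1.3, -6.9, 1.7]
grip_width: -0.0002
gripper_force: 0.0
```

```bash
python3 -c "
from h import *
tool((-.12,0,0))"
```

```text
t 9.6 q [ 0.13  -0.386 -0.123  2.221 -0.822  1.36   0.471] p [0.2751 0.1912 0.4063] F [ 1.31 -6.85  1.74]
xyz cols
 [[-0.262  0.964  0.038]
 [ 0.712  0.166  0.683]
 [ 0.652  0.206 -0.73 ]]
(-0.12, 0, 0) [ 0.262 -0.964 -0.038]
```

```bash
python3 -c "
from h import *
tool((.08,.08,.035),(-.11,-.04,0))"
```

```text
t 9.6 q [ 0.13  -0.386 -0.123  2.221 -0.822  1.36   0.471] p [0.2751 0.1912 0.4063] F [ 1.31 -6.85  1.74]
xyz cols
 [[-0.262  0.964  0.038]
 [ 0.712  0.166  0.683]
 [ 0.652  0.206 -0.73 ]]
(0.08, 0.08, 0.035) [0.49  0.814 0.268]
(-0.11, -0.04, 0) [ 0.003 -0.939 -0.262]
```

>>> step_arm(motion=[-1,0.2,0.35,0.1,0,-1,0.4,0.65,0.2,0,-1,0.55,0.95,0.3,0,-1,0.6,0.98,0.33,0,-1,0.6,0.98,0.33,0])

```text
clock: 10.1
position: [0.3851, 0.2675, 0.4557]
orientation: [-0.207, 0.585, 0.718, 0.315]
contact_force: [-1.0, 0.5, -0.7]
grip_width: 0.0001
gripper_force: 0.0
```

>>> step_arm(motion=[-1,0,-0.3,-0.08,0,-1,0,-0.6,-0.17,0,-1,0,-0.9,-0.26,0,-1,0,-1,-0.28,0,-1,0,-1,-0.28,0])

```text
clock: 10.6
position: [0.2929, 0.2298, 0.4468]
orientation: [-0.213, 0.59, 0.713, 0.313]
contact_force: [0.6, -2.1, 0.2]
grip_width: 0.0003
gripper_force: 0.0
```

```bash
python3 -c "
from h import *
tool((-.11,-.04,0),(-.11,-.04,-.05))"
```

```text
t 10.6 q [-0.036 -0.385 -0.09   2.143 -0.83   1.291  0.268] p [0.2929 0.2298 0.4468] F [ 0.57 -2.07  0.24]
xyz cols
 [[-0.212  0.975  0.066]
 [ 0.708  0.106  0.698]
 [ 0.674  0.195 -0.713]]
(-0.11, -0.04, 0) [-0.042 -0.929 -0.294]
(-0.11, -0.04, -0.05) [-0.322 -1.01   0.003]
```

Just at the limit; push on.

>>> step_arm(motion=[-1,0,-0.3,-0.08,0,-1,0,-0.6,-0.17,0,-1,0,-0.9,-0.26,0,-1,0,-1,-0.28,0,-1,0,-1,-0.28,0])

```text
clock: 11.1
position: [0.2264, 0.2457, 0.3587]
orientation: [-0.245, 0.6, 0.724, 0.238]
contact_force: [0.3, -1.5, 1.6]
grip_width: -0.0002
gripper_force: 0.0
```

```bash
python3 -c "
from h import *
tool((-.11,-.04,0),(-.11,-.04,-.05))"
```

```text
t 11.1 q [-0.06  -0.388 -0.186  2.3   -0.814  1.244  0.235] p [0.2264 0.2457 0.3587] F [ 0.34 -1.52  1.55]
xyz cols
 [[-0.161  0.985 -0.069]
 [ 0.752  0.168  0.638]
 [ 0.64   0.051 -0.767]]
(-0.11, -0.04, 0) [-0.103 -0.958 -0.15 ]
(-0.11, -0.04, -0.05) [-0.369 -0.98   0.17 ]
```

>>> step_arm(motion=[-1,0,-0.3,-0.04,0,-1,0,-0.6,-0.08,0,-1,0,-0.9,-0.12,0,-1,0,-0.9,-0.12,0,-1,0,-0.9,-0.12,0])

```text
clock: 11.6
position: [0.1634, 0.2201, 0.2721]
orientation: [-0.264, 0.664, 0.684, 0.147]
contact_force: [2.7, 0.4, -1.9]
grip_width: 0.0005
gripper_force: 0.0
```

```bash
python3 -c "
from h import *
tool((.1,-.06,.1))"
```

```text
t 11.6 q [-0.07  -0.387 -0.225  2.466 -0.764  1.19   0.097] p [0.1634 0.2201 0.2721] F [ 2.75  0.36 -1.93]
xyz cols
 [[ 0.022  0.986 -0.165]
 [ 0.831  0.074  0.551]
 [ 0.556 -0.15  -0.818]]
(0.1, -0.06, 0.1) [ 0.066  0.66  -1.095]
```

>>> step_arm(motion=[-1,0.02,0.22,-0.33,0,-1,0.04,0.44,-0.66,0,-1,0.06,0.66,-1,0,-1,0.06,0.66,-1,0])

```text
clock: 12.0
position: [0.2566, 0.1771, 0.3616]
orientation: [-0.259, 0.656, 0.696, 0.135]
contact_force: [0.3, 0.2, -0.2]
grip_width: 0.0002
gripper_force: 0.0
```

```bash
python3 -c "
from h import *
s,R=st()
p=s['position'];print((R.T@(np.array([.34,.06,.43])-p)/.12).round(2),(R.T@np.array([-.1,.06,0])/.12).round(2))"
```

```text
t 12.0 q [ 0.011 -0.259 -0.126  2.17  -0.617  1.415  0.109] p [0.2566 0.1771 0.3616] F [ 0.31  0.2  -0.15]
xyz cols
 [[-0.006  0.983 -0.184]
 [ 0.843  0.104  0.528]
 [ 0.538 -0.152 -0.829]]
[-0.52  0.49 -1.12] [ 0.43 -0.77  0.42]
```

>>> step_arm(motion=[-1,-0.17,0.16,-0.33,0,-1,-0.34,0.32,-0.66,0,-1,-0.5,0.5,-1,0,-1,-0.5,0.5,-1,0])

```text
clock: 12.4
position: [0.3374, 0.0681, 0.418]
orientation: [-0.26, 0.656, 0.696, 0.134]
contact_force: [-0.2, 0.5, -0.4]
grip_width: -0.0001
gripper_force: 0.0
```

>>> step_arm(motion=[-1,0.15,-0.25,0.14,0,-1,0.3,-0.5,0.28,0,-1,0.43,-0.77,0.42,0,-1,0.5,-0.9,0.5,0,-1,0.5,-0.9,0.5,0])

```text
clock: 12.9
position: [0.2149, 0.1429, 0.4151]
orientation: [-0.261, 0.654, 0.698, 0.132]
contact_force: [-0.4, -0.4, 0.2]
grip_width: -0.0003
gripper_force: 0.0
```

```bash
python3 -c "
from h import *
s,R=st()
print((R.T@np.array([-.1,.06,0])/.12).round(2))"
```

```text
t 12.9 q [ 0.063 -0.384 -0.072  2.134 -0.582  1.61   0.105] p [0.2149 0.1429 0.4151] F [-0.36 -0.4   0.18]
xyz cols
 [[-0.008  0.982 -0.191]
 [ 0.843  0.109  0.526]
 [ 0.537 -0.157 -0.829]]
[ 0.43 -0.76  0.42]
```

>>> step_arm(motion=[-1,0.2,-0.2,0.16,0,-1,0.4,-0.4,0.32,0,-1,0.57,-0.58,0.48,0,-1,0.57,-0.58,0.48,0,-1,0.57,-0.58,0.48,0])

```text
clock: 13.4
position: [0.184, 0.2154, 0.3924]
orientation: [-0.284, 0.655, 0.692, 0.108]
contact_force: [-0.9, 1.2, 0.9]
grip_width: 0.0001
gripper_force: 0.0
```

```bash
python3 -c "
from h import *
s,R=st()
print((R.T@np.array([-.1,.06,0])/.12).round(2))"
```

```text
t 13.4 q [-0.115 -0.387 -0.144  2.193 -0.66   1.497 -0.084] p [0.184  0.2154 0.3924] F [-0.91  1.17  0.93]
xyz cols
 [[ 0.02   0.968 -0.251]
 [ 0.845  0.118  0.522]
 [ 0.535 -0.222 -0.815]]
[ 0.41 -0.75  0.47]
```

```bash
python3 -c "
from h import *
tool((.052,-.095,.025),(-.07,.08,0))"
```

```text
t 13.4 q [-0.115 -0.387 -0.144  2.193 -0.66   1.497 -0.084] p [0.184  0.2154 0.3924] F [-0.91  1.17  0.93]
xyz cols
 [[ 0.02   0.968 -0.251]
 [ 0.845  0.118  0.522]
 [ 0.535 -0.222 -0.815]]
(0.052, -0.095, 0.025) [-0.549  0.28  -0.692]
(-0.07, 0.08, 0) [ 0.552 -0.486  0.494]
```

>>> step_arm(motion=[-1,-0.2,0.1,-0.25,0,-1,-0.4,0.2,-0.5,0,-1,-0.6,0.3,-0.75,0,-1,-0.75,0.4,-0.95,0,-1,-0.75,0.4,-0.95,0])

```text
clock: 13.9
position: [0.2596, 0.0819, 0.4266]
orientation: [-0.281, 0.66, 0.688, 0.108]
contact_force: [-1.1, 0.4, -0.4]
grip_width: 0.0
gripper_force: 0.0
```

>>> step_arm(motion=[-1,-0.2,0.1,-0.2,0,-1,-0.4,0.2,-0.3,0,-1,-0.6,0.3,-0.45,0,-1,-0.75,0.4,-0.45,0,-1,-0.75,0.4,-0.45,0])

```text
clock: 14.4
position: [0.3159, -0.0155, 0.4109]
orientation: [-0.282, 0.659, 0.689, 0.107]
contact_force: [-1.4, 0.3, -0.5]
grip_width: -0.0001
gripper_force: 0.0
```

>>> step_arm(motion=[-1,0.2,-0.15,0.16,0,-1,0.4,-0.3,0.32,0,-1,0.6,-0.45,0.48,0,-1,0.8,-0.6,0.65,0,-1,0.8,-0.6,0.65,0,-1,0.8,-0.6,0.65,0])

```text
clock: 15.0
position: [0.2282, 0.0998, 0.4154]
orientation: [-0.281, 0.658, 0.691, 0.108]
contact_force: [-0.2, -1.3, -0.5]
grip_width: -0.0001
gripper_force: 0.0
```

```bash
python3 -c "
from h import *
tool((-.07,.08,0))"
```

```text
t 15.0 q [-0.006 -0.311  0.076  2.092 -0.505  1.67   0.141] p [0.2282 0.0998 0.4154] F [-0.16 -1.3  -0.51]
xyz cols
 [[ 0.023  0.969 -0.246]
 [ 0.848  0.112  0.518]
 [ 0.529 -0.221 -0.819]]
(-0.07, 0.08, 0) [ 0.552 -0.491  0.489]
```

```bash
python3 -c "
from h import *
tool((-.02,-.06,.06),(-.07,.05,0))"
```

```text
t 15.0 q [-0.006 -0.311  0.076  2.092 -0.505  1.67   0.141] p [0.2282 0.0998 0.4154] F [-0.16 -1.3  -0.51]
xyz cols
 [[ 0.023  0.969 -0.246]
 [ 0.848  0.112  0.518]
 [ 0.529 -0.221 -0.819]]
(-0.02, -0.06, 0.06) [-0.163 -0.328 -0.628]
(-0.07, 0.05, 0) [ 0.34  -0.519  0.36 ]
```

>>> step_arm(motion=[-1,-0.08,-0.16,-0.3,0,-1,-0.16,-0.33,-0.63,0,-1,-0.16,-0.33,-0.63,0])

```text
clock: 15.3
position: [0.2093, 0.0368, 0.4786]
orientation: [-0.28, 0.66, 0.689, 0.109]
contact_force: [1.2, 0.7, -0.4]
grip_width: 0.0
gripper_force: 0.0
```

>>> step_arm(motion=[-1,0.17,-0.25,0.18,0,-1,0.34,-0.5,0.36,0,-1,0.4,-0.6,0.42,0,-1,0.4,-0.6,0.42,0])

```text
clock: 15.7
position: [0.1869, 0.0607, 0.4717]
orientation: [-0.292, 0.665, 0.679, 0.105]
contact_force: [-0.3, -1.2, -0.4]
grip_width: 0.0002
gripper_force: 0.0
```

```bash
python3 -c "
from h import *
tool((-.07,.08,0),(0,.09,-.04))"
```

```text
t 15.7 q [ 0.347 -0.374 -0.057  2.022 -0.5    1.915  0.25 ] p [0.1869 0.0607 0.4717] F [-0.27 -1.18 -0.44]
xyz cols
 [[ 0.055  0.965 -0.257]
 [ 0.842  0.094  0.532]
 [ 0.537 -0.246 -0.807]]
(-0.07, 0.08, 0) [ 0.529 -0.5    0.505]
(0, 0.09, -0.04) [0.452 0.152 0.668]
```

>>> step_arm(motion=[-1,0.13,-0.03,0.25,0,-1,0.26,-0.05,0.5,0,-1,0.39,-0.07,0.8,0,-1,0.39,-0.07,0.8,0,-1,0.39,-0.07,0.8,0])

```text
clock: 16.2
position: [0.1754, 0.1546, 0.411]
orientation: [-0.328, 0.655, 0.674, 0.095]
contact_force: [0.5, -0.5, -0.2]
grip_width: -0.0004
gripper_force: 0.0
```

```bash
python3 -c "
from h import *
tool((-.07,.04,0))"
```

```text
t 16.2 q [-0.175 -0.386  0.087  2.183 -0.595  1.651 -0.023] p [0.1754 0.1546 0.411 ] F [ 0.46 -0.48 -0.22]
xyz cols
 [[ 0.072  0.945 -0.318]
 [ 0.821  0.125  0.557]
 [ 0.566 -0.301 -0.767]]
(-0.07, 0.04, 0) [ 0.232 -0.51   0.371]
```

>>> step_arm(motion=[-1,0,0,0,-0.25,-1,0,0,0,-0.5,-1,0,0,0,-0.75,-1,0,0,0,-0.93,-1,0,0,0,-0.93])

```text
clock: 16.7
position: [0.1756, 0.1539, 0.4117]
orientation: [-0.295, 0.472, 0.813, 0.171]
contact_force: [-0.0, -0.6, 0.2]
grip_width: -0.0002
gripper_force: 0.0
```

```bash
cat > goal.py <<'E'
from h import *
import sys
# stand frame (world): origin under button
g=np.array([.5342,-.0206]);
def fit():
    # measured: guard centre (21,0), clamp (0,70) ; angle from guard rect / adjuster rect
    a=np.radians(131.); X=np.array([np.cos(a),np.sin(a)]); Y=np.array([-X[1],X[0]])
    o1=g-.021*X; o2=np.array([.495,-.082])-.070*Y
    return X,Y,o1,o2
if __name__=="__main__":
    X,Y,o1,o2=fit(); print("X",X,"Y",Y,"o",o1,o2)
    ad=np.array([.383,-.007])-o1; print("adj stand",ad@X,ad@Y)
    c=pickle.load(open("side.pkl","rb")); t=pickle.load(open("top.pkl","rb"))
    hsv=cv2.cvtColor(c["img"],cv2.COLOR_BGR2HSV)
    m=(cv2.inRange(hsv,(10,130,120),(30,255,255))); m[:220]=0;m[245:]=0;m[:,:265]=0;m[:,290:]=0
    v,u=np.nonzero(m); print("brass px",len(u),u.min(),u.max(),v.min(),v.max(),"->",ray(c,(u.mean(),v.mean()),.055))
    W=np.vstack([cloud(x).reshape(-1,3) for x in(c,t)])
    b=W[(W[:,1]>-.3)&(W[:,1]<.05)&(W[:,0]>.6)&(W[:,0]<.8)]
    for z0 in np.arange(.08,.3,.02):
        k=b[abs(b[:,2]-z0)<.01]; print(round(z0,2),len(k),np.percentile(k[:,0],[2,98]).round(3) if len(k)>5 else "")
    tool((.1,-.07,0))
E
python3 goal.py
```

```text
X [-0.65605903  0.75470958] Y [-0.75470958 -0.65605903] o [ 0.54797724 -0.0364489 ] [ 0.54782967 -0.03607587]
adj stand 0.13046017547439437 0.10518968573541222
brass px 33 274 280 229 234 -> [ 0.54620327 -0.03794656  0.055     ]
0.08 0 
0.1 0 
0.12 1024 [0.658 0.766]
0.14 5459 [0.658 0.774]
0.16 6187 [0.67  0.762]
0.18 13782 [0.685 0.749]
0.2 265 [0.747 0.778]
0.22 230 [0.76  0.791]
0.24 653 [0.757 0.799]
0.26 661 [0.764 0.799]
0.28 338 [0.785 0.8  ]
t 16.7 q [-0.171 -0.386  0.086  2.182 -0.594  1.653  0.468] p [0.1756 0.1539 0.4117] F [-0.03 -0.55  0.16]
xyz cols
 [[-0.381  0.868 -0.317]
 [ 0.666  0.496  0.557]
 [ 0.641  0.001 -0.768]]
(0.1, -0.07, 0) [-0.706  0.434 -0.589]
```

>>> step_arm(motion=[-1,-0.24,0.16,-0.2,0,-1,-0.48,0.32,-0.4,0,-1,-0.72,0.48,-0.6,0,-1,-0.96,0.63,-0.8,0,-1,-0.96,0.63,-0.8,0])

```text
clock: 17.2
position: [0.3185, 0.0591, 0.4107]
orientation: [-0.295, 0.475, 0.811, 0.17]
contact_force: [-1.4, 0.4, -2.1]
grip_width: -0.0002
gripper_force: 0.0
```

>>> step_arm(motion=[-1,-0.24,0.16,-0.2,0,-1,-0.48,0.32,-0.4,0,-1,-0.72,0.48,-0.6,0,-1,-0.96,0.63,-0.8,0,-1,-0.96,0.63,-0.8,0])

```text
clock: 17.7
position: [0.458, -0.0336, 0.4098]
orientation: [-0.296, 0.475, 0.811, 0.17]
contact_force: [-0.4, 0.8, -0.7]
grip_width: -0.0003
gripper_force: 0.0
```

```bash
cat > go.py <<'E'
from h import *
import sys
s,R=st(); p=np.array(s['position']); v=np.array([float(a) for a in sys.argv[1:4]])-p
print("delta",v.round(4),"tool/.12",(R.T@v/.12).round(3),"down1mm",(R.T@np.array([0,0,-.001])/.12).round(4))
E
python3 go.py .596 -.1206 .25
```

```text
t 17.7 q [-1.000e-03  2.920e-01  3.840e-01  1.570e+00 -5.310e-01  1.861e+00
  9.050e-01] p [ 0.458  -0.0336  0.4098] F [-0.43  0.77 -0.73]
xyz cols
 [[-0.374  0.871 -0.318]
 [ 0.67   0.491  0.556]
 [ 0.641 -0.005 -0.768]]
delta [ 0.138  -0.087  -0.1598] tool/.12 [-1.77   0.652  0.253] down1mm [-0.0053  0.      0.0064]
```

>>> step_arm(motion=[-1,-0.22,0.08,0.03,0,-1,-0.44,0.16,0.06,0,-1,-0.66,0.24,0.1,0,-1,-0.88,0.33,0.13,0,-1,-0.88,0.33,0.13,0])

```text
clock: 18.2
position: [0.5254, -0.074, 0.3293]
orientation: [-0.297, 0.474, 0.812, 0.17]
contact_force: [0.2, -0.3, -0.1]
grip_width: 0.0003
gripper_force: 0.0
```

```bash
python3 go.py .596 -.1206 .25
```

```text
t 18.2 q [ 0.064  0.501  0.385  1.47  -0.561  1.805  1.014] p [ 0.5254 -0.074   0.3293] F [ 0.15 -0.32 -0.09]
xyz cols
 [[-0.375  0.87  -0.32 ]
 [ 0.668  0.493  0.557]
 [ 0.642 -0.005 -0.766]]
delta [ 0.0706 -0.0466 -0.0793] tool/.12 [-0.904  0.323  0.102] down1mm [-0.0054  0.      0.0064]
```

Good, q6 is easing. Go to staging, then to 10 cm back on the slant.

>>> step_arm(motion=[-1,-0.22,0.08,0.03,0,-1,-0.44,0.16,0.06,0,-1,-0.66,0.24,0.08,0,-1,-0.9,0.32,0.1,0,-1,-0.9,0.32,0.1,0])

```text
clock: 18.7
position: [0.5959, -0.1205, 0.2514]
orientation: [-0.296, 0.474, 0.812, 0.17]
contact_force: [0.2, -0.2, -0.6]
grip_width: 0.0
gripper_force: 0.0
```

```bash
python3 go.py .596 -.1206 .187; python3 go.py .577 -.0872 .141
```

```text
t 18.7 q [ 0.137  0.722  0.374  1.295 -0.599  1.788  1.074] p [ 0.5959 -0.1205  0.2514] F [ 0.15 -0.16 -0.56]
xyz cols
 [[-0.376  0.87  -0.319]
 [ 0.668  0.493  0.557]
 [ 0.642 -0.004 -0.767]]
delta [ 0.0001 -0.0001 -0.0644] tool/.12 [-0.345  0.003  0.41 ] down1mm [-0.0054  0.      0.0064]
t 18.7 q [ 0.137  0.722  0.374  1.295 -0.599  1.788  1.074] p [ 0.5959 -0.1205  0.2514] F [ 0.15 -0.16 -0.56]
xyz cols
 [[-0.376  0.87  -0.319]
 [ 0.668  0.493  0.557]
 [ 0.642 -0.004 -0.767]]
delta [-0.0189  0.0333 -0.1104] tool/.12 [-0.346  0.004  0.91 ] down1mm [-0.0054  0.      0.0064]
```

>>> step_arm(motion=[-1,-0.17,0,0.2,0,-1,-0.345,0,0.41,0,-1,-0.345,0,0.7,0,-1,-0.345,0,0.91,0,-1,-0.345,0,0.91,0])

```text
clock: 19.2
position: [0.5752, -0.084, 0.1429]
orientation: [-0.296, 0.472, 0.812, 0.171]
contact_force: [0.2, 0.5, 0.5]
grip_width: 0.0002
gripper_force: 0.0
```

```bash
python3 go.py .5453 -.0315 .070; python3 - <<'E'
from h import *
from bench import eyes
o=[]
for n,(a,b,c_,d) in (("side",(150,280,200,420)),("top",(120,330,230,430))):
    c=eyes.camera(n); o.append(cv2.resize(c["img"][a:b,c_:d],(400,int(400*(b-a)/(d-c_))),interpolation=2))
h=max(i.shape[0] for i in o)
cv2.imwrite("pics/c.png",np.hstack([np.pad(i,((0,h-i.shape[0]),(0,0),(0,0))) for i in o]))
E
```

```text
t 19.2 q [ 0.098  0.776  0.347  1.465 -0.624  1.58   1.148] p [ 0.5752 -0.084   0.1429] F [0.17 0.54 0.54]
xyz cols
 [[-0.379  0.868 -0.32 ]
 [ 0.666  0.496  0.558]
 [ 0.643 -0.002 -0.766]]
delta [-0.0299  0.0525 -0.0729] tool/.12 [-0.005  0.002  0.789] down1mm [-0.0054  0.      0.0064]
```

View pics/c.png

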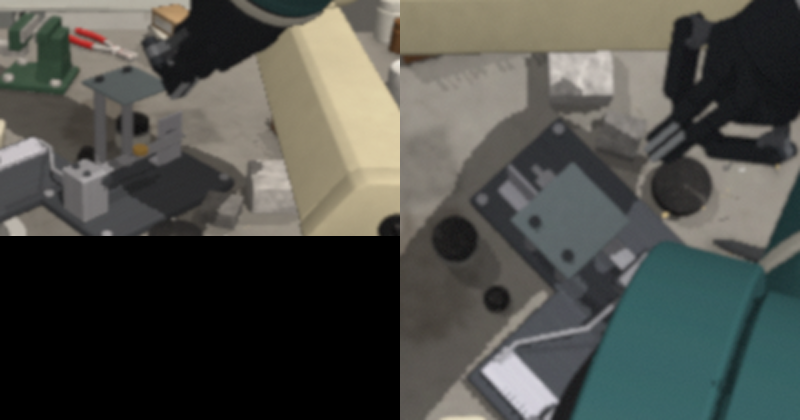

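The view shows the closed fingers at the open, right-hand side of the guard, pointing at the button: tips at (650,150) in the top crop and (175,85) in the side crop. The beam and guard are clear.

>>> step_arm(motion=[-1,0,0,0.15,0,-1,0,0,0.3,0,-1,0,0,0.45,0,-1,0,0,0.6,0,-1,0,0,0.7,0,-1,0,0,0.76,0,-1,0,0,0.76,0])

```text
clock: 20.0
position: [0.5482, -0.036, 0.0738]
orientation: [-0.294, 0.472, 0.813, 0.171]
contact_force: [0.9, 0.6, 0.1]
grip_width: -0.0001
gripper_force: 0.0
```

```bash
python3 go.py .5453 -.0315 .066; python3 - <<'E'
from h import *
from bench import eyes
c=eyes.camera("side"); cv2.imwrite("pics/d.png",cv2.resize(c["img"][175:265,210:340],None,fx=5,fy=5,interpolation=2))
E
```

```text
t 20.0 q [ 0.049  0.8    0.316  1.607 -0.666  1.414  1.188] p [ 0.5482 -0.036   0.0738] F [0.85 0.56 0.11]
xyz cols
 [[-0.381  0.869 -0.317]
 [ 0.667  0.496  0.556]
 [ 0.64   0.001 -0.768]]
delta [-0.0029  0.0045 -0.0078] tool/.12 [-0.007 -0.002  0.079] down1mm [-0.0053 -0.      0.0064]
```

View pics/d.png

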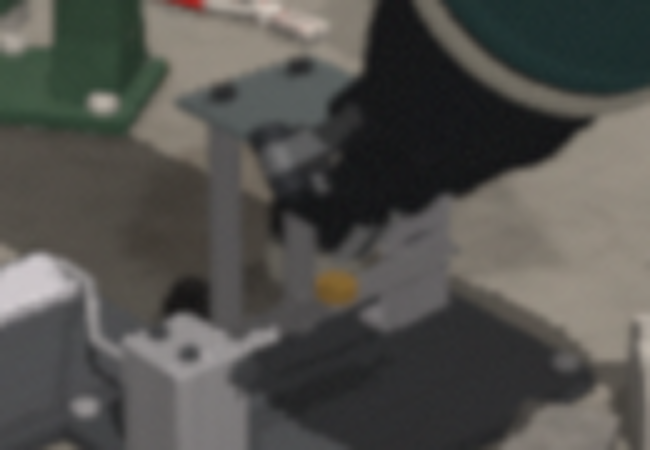

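Tip at about (335,245), just above the brass button (336,288) and clear of the guard. Now approach and feel.

>>> step_arm(motion=[-1,0,0,0.03,0,-1,0,0,0.06,0,-1,-0.005,0,0.08,0,-1,-0.005,0,0.08,0])

```text
clock: 20.45
position: [0.5451, -0.0311, 0.0656]
orientation: [-0.295, 0.472, 0.813, 0.171]
contact_force: [-0.2, -0.2, 1.0]
grip_width: -0.0001
gripper_force: 0.0
```

>>> step_arm(motion=[-1,-0.0053,0,0.0064,0,-1,-0.0106,0,0.0128,0,-1,-0.0106,0,0.0128,0])

```text
clock: 20.75
position: [0.5453, -0.0312, 0.0637]
orientation: [-0.294, 0.472, 0.813, 0.171]
contact_force: [-0.6, -0.6, 0.1]
grip_width: -0.0001
gripper_force: 0.0
```

>>> step_arm(motion=[-1,-0.0053,0,0.0064,0,-1,-0.0106,0,0.0128,0,-1,-0.0106,0,0.0128,0])

```text
clock: 21.05
position: [0.5453, -0.0312, 0.0621]
orientation: [-0.294, 0.472, 0.813, 0.171]
contact_force: [-0.8, 0.0, 4.1]
grip_width: 0.0001
gripper_force: 1.8
```

```bash
python3 go.py .5453 -.0315 .064
```

```text
t 21.05 q [ 0.045  0.811  0.311  1.619 -0.674  1.392  1.196] p [ 0.5453 -0.0312  0.0621] F [-0.79  0.04  4.08]
xyz cols
 [[-0.381  0.869 -0.317]
 [ 0.667  0.496  0.557]
 [ 0.641  0.001 -0.768]]
delta [-0.     -0.0003  0.0019] tool/.12 [ 0.009 -0.001 -0.013] down1mm [-0.0053 -0.      0.0064]
```

>>> step_arm(motion=[-1,-0.0053,0,0.0064,0,-1,-0.0053,0,0.0064,0,-1,-0.0053,0,0.0064,0])

```text
clock: 21.35
position: [0.5454, -0.0312, 0.0616]
orientation: [-0.294, 0.472, 0.813, 0.172]
contact_force: [-2.0, -1.6, 11.6]
grip_width: 0.0
gripper_force: 5.6
```

>>> step_arm(motion=[-1,-0.0053,0,0.0064,0,-1,-0.0053,0,0.0064,0,-1,-0.0053,0,0.0064,0])

```text
clock: 21.65
position: [0.5455, -0.0311, 0.0607]
orientation: [-0.294, 0.472, 0.813, 0.172]
contact_force: [-1.9, -0.4, 12.6]
grip_width: -0.0
gripper_force: 6.1
```

>>> step_arm(motion=[-1,-0.0053,0,0.0064,0,-1,-0.0053,0,0.0064,0,-1,-0.0053,0,0.0064,0])

```text
clock: 21.95
position: [0.5455, -0.0311, 0.0598]
orientation: [-0.294, 0.472, 0.813, 0.172]
contact_force: [-2.3, -1.5, 13.1]
grip_width: -0.0
gripper_force: 6.7
```

>>> step_arm(motion=[-1,0,0,-0.04,0,-1,0,0,-0.3,0,-1,0,0,-0.6,0,-1,0,0,-0.9,0,-1,0,0,-0.9,0])

```text
clock: 22.45
position: [0.5815, -0.0947, 0.1448]
orientation: [-0.291, 0.473, 0.813, 0.171]
contact_force: [-0.7, -0.5, 0.4]
grip_width: 0.0
gripper_force: 0.0
```

```bash
python3 go.py .577 -.12 .25; python3 - <<'E'
from h import *
t=pickle.load(open("top.pkl","rb"));W=cloud(t)
o=np.array([.548,-.0363]);X=np.array([-.656,.755]);Y=np.array([-.755,-.656])
d=W[...,:2]-o; sx=d@X*1e3; sy=d@Y*1e3; z=W[...,2]*1e3
for x0 in range(20,170,10):
    print(x0,[ (lambda k:int(np.nanmax(k)) if k.size else -1)(z[(abs(sx-x0)<5)&(abs(sy-y0)<5)]) for y0 in range(20,160,10)])
E
```

```text
t 22.45 q [ 0.109  0.783  0.352  1.443 -0.622  1.588  1.152] p [ 0.5815 -0.0947  0.1448] F [-0.73 -0.53  0.35]
xyz cols
 [[-0.382  0.87  -0.312]
 [ 0.67   0.493  0.555]
 [ 0.636  0.003 -0.771]]
delta [-0.0045 -0.0253  0.1052] tool/.12 [ 0.431 -0.134 -0.782] down1mm [-0.0053 -0.      0.0064]
20 [121, 124, 14, 53, 58, 56, 58, 12, 1, 2, 0, 3, 2, -103]
30 [122, 121, 13, 14, 13, 35, 13, 13, 2, 3, 2, 1, 1, -101]
40 [127, 122, 14, 15, 31, 34, 14, 12, 1, 1, 2, 2, 0, -103]
50 [125, 122, 13, 15, 13, 34, 15, 12, 14, 13, 15, 15, 12, -1]
60 [9, 13, 12, 13, 31, 32, 13, 14, 13, 13, 13, 14, 13, -103]
70 [1, 13, 13, 14, 31, 13, 13, 12, 13, 13, 14, 12, 13, -102]
80 [2, 13, 13, 28, 29, 12, 14, 13, 12, 13, 14, 14, 13, 5]
90 [1, 13, 25, 29, 13, 13, 13, 15, 14, 13, 13, 15, 13, 7]
100 [2, 13, 27, 14, 14, 14, 14, 13, 14, 13, 14, 15, 12, 7]
110 [2, 24, 24, 14, 13, 14, 15, 13, 14, 14, 14, 13, 12, 7]
120 [1, 24, 22, 19, 19, 20, 20, 47, 51, 50, 50, 19, 13, -105]
130 [1, 22, 20, 20, 20, 20, 19, 51, 53, 53, 49, 18, 14, -104]
140 [5, 20, 19, 20, 20, 19, 18, 47, 50, 50, 49, 18, 14, -103]
150 [1, 18, 18, 17, 18, 19, 19, 20, 19, 18, 16, 17, 13, -105]
160 [2, 12, 13, 13, 13, 13, 13, 13, 11, 16, 12, 13, 13, -102]
```

>>> step_arm(motion=[-1,0.11,-0.03,-0.2,0,-1,0.22,-0.07,-0.4,0,-1,0.33,-0.1,-0.6,0,-1,0.43,-0.13,-0.78,0,-1,0.43,-0.13,-0.78,0])

```text
clock: 22.95
position: [0.5765, -0.1176, 0.2492]
orientation: [-0.292, 0.472, 0.814, 0.172]
contact_force: [-0.4, -0.7, -0.3]
grip_width: -0.0004
gripper_force: 0.0
```

```bash
python3 go.py .468 -.075 .22;python3 go.py .349 -.0287 .18 | tail -1
```

```text
t 22.95 q [ 0.129  0.685  0.378  1.363 -0.587  1.756  1.099] p [ 0.5765 -0.1176  0.2492] F [-0.38 -0.66 -0.29]
xyz cols
 [[-0.383  0.869 -0.314]
 [ 0.668  0.495  0.556]
 [ 0.638  0.003 -0.77 ]]
delta [-0.1085  0.0426 -0.0292] tool/.12 [ 0.428 -0.611  0.668] down1mm [-0.0053 -0.      0.0064]
delta [-0.2275  0.0889 -0.0692] tool/.12 [ 0.853 -1.283  1.45 ] down1mm [-0.0053 -0.      0.0064]
```

>>> step_arm(motion=[-1,0.14,-0.2,0.15,0,-1,0.28,-0.4,0.35,0,-1,0.43,-0.61,0.67,0,-1,0.6,-0.85,0.95,0,-1,0.6,-0.85,0.95,0])

```text
clock: 23.45
position: [0.4174, -0.0528, 0.2033]
orientation: [-0.298, 0.472, 0.812, 0.171]
contact_force: [1.3, -1.1, -0.1]
grip_width: 0.0
gripper_force: 0.0
```

```bash
python3 go.py .349 -.0287 .12;python3 go.py .349 -.0287 .035 | tail -1
```

```text
t 23.45 q [ 0.05   0.45   0.386  1.868 -0.535  1.505  1.188] p [ 0.4174 -0.0528  0.2033] F [ 1.28 -1.07 -0.12]
xyz cols
 [[-0.376  0.868 -0.323]
 [ 0.665  0.496  0.559]
 [ 0.646 -0.004 -0.764]]
delta [-0.0684  0.0241 -0.0833] tool/.12 [-0.1   -0.393  0.826] down1mm [-0.0054  0.      0.0064]
delta [-0.0684  0.0241 -0.1683] tool/.12 [-0.557 -0.39   1.367] down1mm [-0.0054  0.      0.0064]
```

>>> step_arm(motion=[-1,-0.03,-0.15,0.2,0,-1,-0.06,-0.3,0.45,0,-1,-0.1,-0.39,0.7,0,-1,-0.1,-0.39,0.83,0,-1,-0.1,-0.39,0.83,0])

```text
clock: 23.95
position: [0.3545, -0.0302, 0.1198]
orientation: [-0.296, 0.472, 0.813, 0.171]
contact_force: [-0.8, -0.9, 0.5]
grip_width: 0.0003
gripper_force: 0.0
```

```bash
python3 go.py .349 -.0287 .035
```

```text
t 23.95 q [ 0.056  0.486  0.364  2.073 -0.572  1.291  1.307] p [ 0.3545 -0.0302  0.1198] F [-0.77 -0.91  0.53]
xyz cols
 [[-0.379  0.868 -0.32 ]
 [ 0.666  0.496  0.557]
 [ 0.642 -0.002 -0.766]]
delta [-0.0055  0.0015 -0.0848] tool/.12 [-0.428 -0.032  0.563] down1mm [-0.0054  0.      0.0064]
```

>>> step_arm(motion=[-1,-0.1,-0.04,0.14,0,-1,-0.21,-0.04,0.28,0,-1,-0.32,-0.03,0.42,0,-1,-0.43,-0.03,0.56,0,-1,-0.43,-0.03,0.56,0])

```text
clock: 24.45
position: [0.351, -0.0303, 0.0352]
orientation: [-0.295, 0.472, 0.813, 0.171]
contact_force: [-1.1, -0.0, -0.0]
grip_width: -0.0
gripper_force: 0.0
```

```bash
python3 go.py .349 -.0287 .035; python3 - <<'E'
from h import *
from bench import eyes
s,R=st(); p=np.array(s["position"]); Y=np.array([-.755,-.656,0])
print("stand",(p[:2]-[.548,-.0363])@[-.656,.755],(p[:2]-[.548,-.0363])@Y[:2]); print("-Y 10mm",(R.T@(-.01*Y)/.12).round(4))
c=eyes.camera("side"); cv2.imwrite("pics/e.png",cv2.resize(c["img"][185:285,150:300],None,fx=4,fy=4,interpolation=2))
E
```

```text
t 24.45 q [ 0.094  0.651  0.322  2.091 -0.649  1.147  1.424] p [ 0.351  -0.0303  0.0352] F [-1.11 -0.04 -0.03]
xyz cols
 [[-0.38   0.868 -0.319]
 [ 0.667  0.496  0.557]
 [ 0.642 -0.001 -0.767]]
delta [-0.002   0.0016 -0.0002] tool/.12 [ 0.014 -0.008  0.014] down1mm [-0.0053  0.      0.0064]
t 24.45 q [ 0.094  0.651  0.322  2.091 -0.649  1.147  1.424] p [ 0.351  -0.0303  0.0352] F [-1.11 -0.04 -0.03]
xyz cols
 [[-0.38   0.868 -0.319]
 [ 0.667  0.496  0.557]
 [ 0.642 -0.001 -0.767]]
stand 0.13380040988454409 0.14479315620075553
-Y 10mm [0.0126 0.0817 0.0103]
```

View pics/e.png

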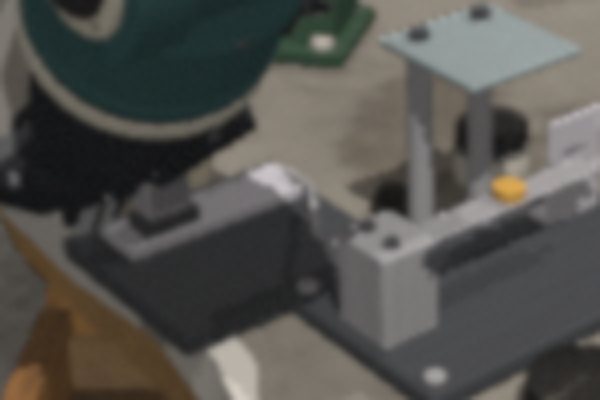

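The fingers stand on the near side of the adjuster block (block at (165,190), fingers about (100,215)). Advance gently.

>>> step_arm(motion=[-1,0.006,0.04,0.005,0,-1,0.0126,0.082,0.01,0,-1,0.0126,0.082,0.01,0])

```text
clock: 24.8
position: [0.36, -0.0233, 0.0372]
orientation: [-0.294, 0.472, 0.814, 0.171]
contact_force: [-0.4, 1.2, -0.4]
grip_width: -0.0
gripper_force: 0.0
```

>>> step_arm(motion=[-1,0.0025,0.0163,0.002,0,-1,0.005,0.0327,0.004,0,-1,0.005,0.0327,0.004,0])

```text
clock: 25.1
position: [0.362, -0.0213, 0.0366]
orientation: [-0.294, 0.472, 0.813, 0.171]
contact_force: [-1.7, -2.0, 0.8]
grip_width: 0.0003
gripper_force: 1.1
```

>>> step_arm(motion=[-1,0.0025,0.0163,0.002,0,-1,0.005,0.0327,0.004,0,-1,0.005,0.0327,0.004,0])

```text
clock: 25.4
position: [0.3651, -0.0185, 0.0365]
orientation: [-0.294, 0.472, 0.813, 0.171]
contact_force: [-1.2, -3.3, 1.1]
grip_width: -0.0001
gripper_force: 1.6
```

>>> step_arm(motion=[-1,0.005,0.0327,0.004,0,-1,0.01,0.065,0.008,0,-1,0.015,0.098,0.012,0,-1,0.02,0.13,0.016,0,-1,0.025,0.163,0.02,0,-1,0.025,0.163,0.02,0])

```text
clock: 26.0
position: [0.3803, -0.0054, 0.0365]
orientation: [-0.294, 0.472, 0.813, 0.171]
contact_force: [-1.9, -1.8, 1.5]
grip_width: -0.0003
gripper_force: 1.2
```

```bash
cat > sy.py <<'E'
from h import *
s,R=st(); p=np.array(s["position"])
print("stand",(p[:2]-[.548,-.0363])@[-.656,.755],(p[:2]-[.548,-.0363])@[-.755,-.656]);print("-Y 10mm",(R.T@(-.01*np.array([-.755,-.656,0]))/.12).round(4))
E
python3 sy.py
```

```text
t 26.0 q [ 0.05   0.66   0.298  2.049 -0.679  1.155  1.366] p [ 0.3803 -0.0054  0.0365] F [-1.88 -1.77  1.54]
xyz cols
 [[-0.381  0.868 -0.317]
 [ 0.667  0.496  0.556]
 [ 0.64   0.001 -0.768]]
stand 0.1333631784645965 0.1063398486606087
-Y 10mm [0.0125 0.0817 0.0105]
```

>>> step_arm(motion=[-1,0.005,0.033,0.004,0,-1,0.01,0.066,0.008,0,-1,0.016,0.104,0.013,0,-1,0.016,0.104,0.013,0])

```text
clock: 26.4
position: [0.3898, 0.0029, 0.0366]
orientation: [-0.294, 0.472, 0.813, 0.171]
contact_force: [-2.0, -2.7, 1.3]
grip_width: 0.0002
gripper_force: 1.4
```

```bash
python3 sy.py
```

```text
t 26.4 q [ 0.036  0.665  0.291  2.034 -0.688  1.157  1.347] p [0.3898 0.0029 0.0366] F [-2.01 -2.68  1.34]
xyz cols
 [[-0.381  0.868 -0.317]
 [ 0.667  0.496  0.556]
 [ 0.64   0.001 -0.768]]
stand 0.1333483704113578 0.0937111362039782
-Y 10mm [0.0125 0.0817 0.0105]
```

>>> step_arm(motion=[-1,-0.01,-0.06,-0.008,0,-1,-0.02,-0.123,-0.016,0,-1,0.2,-0.123,-0.28,0,-1,0.42,-0.123,-0.54,0,-1,0.62,-0.123,-0.79,0,-1,0.8,-0.1,-1,0,-1,0.8,-0.1,-1,0])

```text
clock: 27.1
position: [0.3819, -0.0066, 0.1934]
orientation: [-0.292, 0.472, 0.814, 0.173]
contact_force: [0.2, 0.4, -1.9]
grip_width: -0.0002
gripper_force: 0.0
```

```bash
python3 go.py .50 -.08 .23; python3 go.py .577 -.1 .25|tail -1; python3 - <<'E'
from h import *
from bench import eyes
for n in("side","top"):
    c=eyes.camera(n);W=cloud(c);d=W[...,:2]-[.548,-.0363];sx=d@[-.656,.755];sy=d@[-.755,-.656];z=W[...,2]
    k=(abs(sx-.130)<.012)&(sy>.03)&(sy<.125)&(z>.044)&(z<.056)
    q=sy[k]; print(n,k.sum(),np.percentile(q,[3,50,97]).round(4) if k.sum()>5 else "")
    k=(abs(sx)<.03)&(abs(sy)<.1)&(z>.044)
E
```

```text
t 27.1 q [-0.01   0.372  0.367  2.003 -0.555  1.41   1.16 ] p [ 0.3819 -0.0066  0.1934] F [ 0.22  0.43 -1.86]
xyz cols
 [[-0.384  0.869 -0.312]
 [ 0.667  0.495  0.556]
 [ 0.638  0.005 -0.77 ]]
delta [ 0.1181 -0.0734  0.0366] tool/.12 [-0.592  0.554 -0.882] down1mm [-0.0053 -0.      0.0064]
delta [ 0.1951 -0.0934  0.0566] tool/.12 [-0.843  1.03  -1.304] down1mm [-0.0053 -0.      0.0064]
side 83 [0.0592 0.0722 0.0822]
top 151 [0.0565 0.0678 0.0789]
```

>>> step_arm(motion=[-1,-0.2,0.18,-0.3,0,-1,-0.4,0.37,-0.6,0,-1,-0.59,0.55,-0.88,0,-1,-0.62,0.75,-0.95,0,-1,-0.65,0.85,-1,0,-1,-0.65,0.95,-1,0,-1,-0.65,0.95,-1,0])

```text
clock: 27.9
position: [0.5477, -0.0672, 0.2311]
orientation: [-0.295, 0.472, 0.813, 0.171]
contact_force: [0.1, -0.6, 1.0]
grip_width: -0.0002
gripper_force: 0.0
```

```bash
python3 go.py .5815 -.0947 .1448
```

```text
t 27.9 q [ 0.061  0.623  0.369  1.512 -0.595  1.663  1.086] p [ 0.5477 -0.0672  0.2311] F [ 0.12 -0.56  1.02]
xyz cols
 [[-0.381  0.868 -0.319]
 [ 0.666  0.497  0.557]
 [ 0.642 -0.    -0.767]]
delta [ 0.0338 -0.0275 -0.0863] tool/.12 [-0.721  0.131  0.334] down1mm [-0.0053  0.      0.0064]
```

>>> step_arm(motion=[-1,-0.26,0.13,-0.22,0,-1,-0.26,0.13,-0.22,0,-1,-0.41,0.13,-0.04,0,-1,-0.56,0.13,0.15,0,-1,-0.72,0.13,0.334,0,-1,-0.72,0.13,0.334,0])

```text
clock: 28.5
position: [0.579, -0.0951, 0.1431]
orientation: [-0.297, 0.473, 0.812, 0.171]
contact_force: [-0.1, 0.2, -0.2]
grip_width: 0.0005
gripper_force: 0.0
```

```bash
python3 go.py .5453 -.0312 .0656
```

```text
t 28.5 q [ 0.109  0.79   0.354  1.441 -0.622  1.597  1.154] p [ 0.579  -0.0951  0.1431] F [-0.08  0.2  -0.24]
xyz cols
 [[-0.377  0.869 -0.321]
 [ 0.666  0.495  0.558]
 [ 0.644 -0.004 -0.765]]
delta [-0.0337  0.0639 -0.0775] tool/.12 [0.045 0.022 0.882] down1mm [-0.0054  0.      0.0064]
```

>>> step_arm(motion=[-1,0.01,0.01,0.2,0,-1,0.02,0.015,0.4,0,-1,0.03,0.02,0.6,0,-1,0.04,0.02,0.75,0,-1,0.04,0.02,0.84,0,-1,0.04,0.02,0.88,0,-1,0.04,0.02,0.88,0])

```text
clock: 29.2
position: [0.5482, -0.0328, 0.0689]
orientation: [-0.294, 0.472, 0.813, 0.171]
contact_force: [-0.3, 0.3, 0.7]
grip_width: 0.0002
gripper_force: 0.0
```

```bash
python3 go.py .5453 -.0312 .0626
```

```text
t 29.2 q [ 0.043  0.806  0.317  1.61  -0.673  1.406  1.191] p [ 0.5482 -0.0328  0.0689] F [-0.34  0.27  0.7 ]
xyz cols
 [[-0.381  0.869 -0.317]
 [ 0.667  0.496  0.556]
 [ 0.64   0.001 -0.768]]
delta [-0.0029  0.0016 -0.0063] tool/.12 [-0.015 -0.015  0.055] down1mm [-0.0053 -0.      0.0064]
```

>>> step_arm(motion=[-1,-0.008,-0.008,0.03,0,-1,-0.015,-0.015,0.055,0,-1,-0.015,-0.015,0.055,0])

```text
clock: 29.5
position: [0.5451, -0.0314, 0.0621]
orientation: [-0.294, 0.472, 0.813, 0.171]
contact_force: [-0.7, -0.6, 2.5]
grip_width: -0.0002
gripper_force: 1.1
```

>>> step_arm(motion=[-1,-0.0053,0,0.0064,0,-1,-0.0106,0,0.0128,0,-1,-0.0106,0,0.0128,0,-1,-0.0106,0,0.0128,0])

```text
clock: 29.9
position: [0.5452, -0.0312, 0.0603]
orientation: [-0.294, 0.472, 0.813, 0.171]
contact_force: [-0.4, -2.1, 4.9]
grip_width: 0.0
gripper_force: 2.2
```

>>> step_arm(motion=[-1,-0.0053,0,0.0064,0,-1,-0.0106,0,0.0128,0,-1,-0.0106,0,0.0128,0,-1,-0.0106,0,0.0128,0])

```text
clock: 30.3
position: [0.5453, -0.0311, 0.0584]
orientation: [-0.294, 0.472, 0.813, 0.171]
contact_force: [0.6, -1.3, 6.5]
grip_width: -0.0002
gripper_force: 3.3
```

>>> step_arm(motion=[-1,-0.0053,0,0.0064,0,-1,-0.0106,0,0.0128,0,-1,-0.0106,0,0.0128,0,-1,-0.0106,0,0.0128,0])

```text
clock: 30.7
position: [0.5454, -0.0311, 0.0566]
orientation: [-0.294, 0.472, 0.813, 0.171]
contact_force: [-0.1, -1.6, 9.0]
grip_width: 0.0003
gripper_force: 4.4
```

>>> step_arm(motion=[-1,-0.0053,0,0.0064,0,-1,-0.0053,0,0.0064,0,-1,-0.0053,0,0.0064,0,-1,-0.0053,0,0.0064,0])

```text
clock: 31.1
position: [0.5454, -0.0311, 0.0557]
orientation: [-0.294, 0.472, 0.813, 0.172]
contact_force: [-0.5, -2.2, 10.1]
grip_width: -0.0002
gripper_force: 4.9
```

```bash
python3 - <<'E'
from h import *
from bench import eyes, arm
F=[]
c=eyes.camera("side");F.append(arm.state()["contact_force"][2])
ims=[c["img"].astype(float)]
for i in range(5): ims.append(eyes.camera("side")["img"].astype(float));F.append(arm.state()["contact_force"][2])
print(np.round(F,1),arm.state()["position"])
I=np.mean(ims,0).astype(np.uint8)
s=pickle.load(open("side.pkl","rb"))
K=c["K"];o=np.array([.548,-.0363]);X=np.array([-.656,.755]);Y=np.array([-.755,-.656])
def pj(x,y,z):
    w=np.r_[o+x*X+y*Y,z]; return cv2.projectPoints(w[None],np.array(c["rvec"]),np.array(c["tvec"]),np.array(K),None)[0].ravel().round(1)
print("tip rest",pj(0,-.061,.05),"tip low",pj(0,-.061,.038),"line",pj(.015,-.056,.038),"upper",pj(.015,-.056,.05))
a,b,l,r=210,255,275,325
cv2.imwrite("pics/f.png",np.hstack([cv2.resize(q[a:b,l:r],(400,360),interpolation=2) for q in (s["img"],I)]))
E
```

```text
[10.7 10.2  9.3  9.4 10.1 10.1] [ 0.54541664 -0.03102402  0.05572363]
tip rest [301.8 223.6] tip low [301.6 229. ] line [294.4 226.9] upper [294.5 221.5]
```

View pics/f.png

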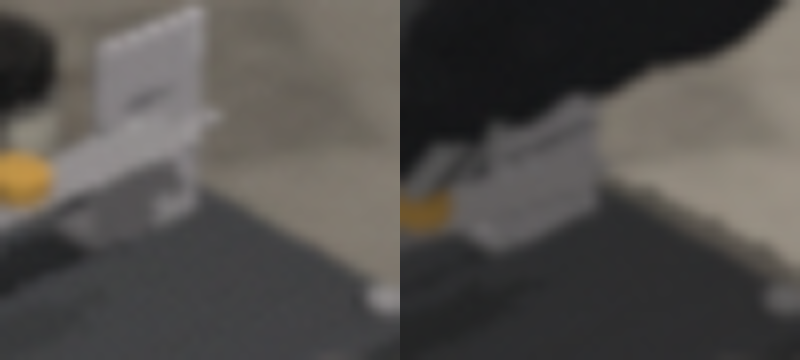

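```bash
python3 - <<'E'
from h import *
from bench import eyes, arm
I=np.mean([eyes.camera("side")["img"].astype(float) for _ in range(6)],0)
S=pickle.load(open("side.pkl","rb"))["img"].astype(float)
for nm,q in(("rest",S),("push",I)):
    print(nm)
    sat=(q[...,2]-q[...,0])[224:246,273:283]
    print("brass row profile",sat.mean(1).round().astype(int).tolist())
    g=q.mean(2)
    for u in (299,300,301,302): print(u,g[214:240,u].round().astype(int).tolist())
E
```

```text
rest
brass row profile [8, 12, 13, 14, 22, 51, 81, 94, 91, 78, 61, 37, 13, 3, 1, -1, -2, -2, -2, -2, -2, -3]
299 [138, 137, 134, 128, 125, 125, 126, 126, 127, 130, 140, 144, 140, 132, 117, 114, 116, 118, 113, 103, 100, 95, 80, 68, 66, 66]
300 [122, 121, 119, 113, 111, 111, 112, 113, 115, 126, 137, 131, 120, 115, 108, 105, 108, 111, 108, 94, 80, 75, 69, 67, 67, 67]
301 [105, 103, 102, 101, 101, 102, 102, 103, 106, 119, 136, 121, 107, 104, 102, 101, 104, 108, 109, 97, 80, 70, 66, 66, 66, 68]
302 [102, 100, 99, 99, 100, 100, 99, 101, 103, 111, 121, 111, 103, 103, 100, 98, 103, 108, 111, 106, 89, 73, 67, 66, 66, 67]
push
brass row profile [-2, -2, -2, -1, -1, 0, 0, 1, 4, 12, 28, 44, 52, 46, 28, 10, 1, -1, -2, -2, -2, -2]
299 [23, 22, 23, 23, 23, 23, 24, 41, 74, 97, 102, 98, 103, 106, 106, 102, 98, 94, 89, 79, 76, 74, 62, 50, 46, 46]
300 [24, 22, 24, 23, 23, 22, 25, 47, 84, 106, 111, 110, 114, 115, 113, 108, 102, 98, 86, 70, 59, 56, 51, 47, 46, 47]
301 [24, 24, 24, 23, 23, 23, 30, 59, 97, 114, 117, 117, 119, 118, 117, 112, 110, 109, 92, 72, 56, 49, 47, 46, 46, 46]
302 [23, 24, 24, 24, 22, 26, 45, 80, 108, 117, 119, 118, 119, 120, 118, 114, 117, 117, 100, 80, 62, 50, 47, 46, 46, 47]
```

>>> step_arm(motion=[-1,0,0,0,0,-1,0,0,0,0,-1,0,0,0,0,-1,0,0,0,0,-1,0,0,0,0,-1,0,0,0,0,-1,0,0,0,0])

```text
clock: 32.4
position: [0.5454, -0.0311, 0.0557]
orientation: [-0.294, 0.472, 0.813, 0.172]
contact_force: [-0.5, -1.9, 10.3]
grip_width: -0.0002
gripper_force: 4.9
```

>>> step_arm(motion=[-1,0.02,0,-0.024,0,-1,0.04,0,-0.05,0,-1,0.04,0,-0.2,0,-1,0.03,0,-0.45,0,-1,0.02,0,-0.7,0,-1,0,0,-0.95,0,-1,0,0,-0.95,0])

```text
clock: 33.1
position: [0.5828, -0.0973, 0.1449]
orientation: [-0.292, 0.473, 0.813, 0.171]
contact_force: [0.1, 0.2, 0.0]
grip_width: -0.0
gripper_force: 0.0
```

```bash
python3 - <<'E'
from h import *
from bench import eyes
s,R=st(); S=pickle.load(open("side.pkl","rb"))["img"].astype(float)
c=eyes.camera("side");q=c["img"].astype(float)
print("brass",(q[...,2]-q[...,0])[224:246,273:283].mean(1).round().astype(int).tolist())
for n in("side","top"):
    c=eyes.camera(n);W=cloud(c);d=W[...,:2]-[.548,-.0363];sx=d@[-.656,.755];sy=d@[-.755,-.656];z=W[...,2]
    k=(abs(sx-.130)<.012)&(sy>.03)&(sy<.125)&(z>.044)&(z<.056)
    print(n,np.percentile(sy[k],[3,50,97]).round(4))
    if n=="top":
        o=pickle.load(open("top.pkl","rb")); df=cv2.absdiff(o["img"],c["img"]).max(2)
        W0=cloud(o)[...,2]
        for nm,(u,v) in dict(steel=(320,158),small=(338,188),lid=(370,212),jar=(258,240),knob=(278,270),white=(261,338)).items():
            print(nm,np.mean(df[v-10:v+11,u-12:u+13]>60).round(2),np.nanmedian(abs(z-W0)[v-10:v+11,u-12:u+13]).round(4))
        cv2.imwrite("pics/g.png",cv2.resize(c["img"][130:370,220:410],None,fx=2.4,fy=2.4,interpolation=2))
E
```

```text
t 33.1 q [ 0.11   0.788  0.356  1.435 -0.624  1.595  1.154] p [ 0.5828 -0.0973  0.1449] F [0.08 0.25 0.03]
xyz cols
 [[-0.382  0.87  -0.313]
 [ 0.669  0.494  0.555]
 [ 0.637  0.003 -0.771]]
brass [6, 9, 10, 12, 16, 32, 51, 61, 62, 57, 48, 30, 10, 2, 0, -1, -2, -2, -2, -2, -2, -2]
side [0.0597 0.072  0.0823]
top [0.0566 0.0678 0.0785]
steel 0.0 0.0015
small 0.0 0.0013
lid 0.0 0.0014
jar 0.0 0.0014
knob 0.0 0.0014
white 0.0 0.0013
```

View pics/g.png

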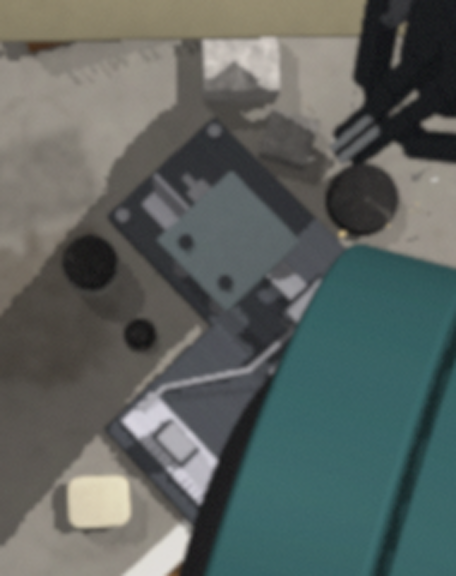

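The leaf is back up, with the button at its rest rows. All bystanders are unmoved, and the adjuster sits at (175,440), about 37.5 mm along. Nothing is touching, so I'm handing in.

```bash
python3 -c "
from bench import arm
print(arm.job_done())"
```

```text
the job is handed in; nothing more can be done
None
```

The job is handed in at about 33 s: I slid the adjuster about 37 mm slacker and held about 10 N on the button for over a second, sinking it about 6 mm, which puts the tip at the lower line (worked out from the button; the tip itself wasn't clear in the image). The leaf then sprang back, and the camera check showed no bystander moved.

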